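# Brush the scraps off the press bed

## Robot

A 7-joint arm with a two-finger parallel gripper is mounted at the origin on the work surface. World frame = base frame: x ahead of the robot, y to its left, z up, the work surface at z = 0. Lengths are in m, angles in degrees, forces in N, time in s.
With the tool pointing down it reaches from about 0.4 to 0.85 m from the base axis. Payload 6.9 kg.
Tool frame: the origin (TCP) lies midway between the tips of the shut fingers; the grasp point (between the pads) lies 19 mm behind it; z points along the fingers, y is the direction in which the jaws open and shut (so a half turn about z gives the same grasp; the last joint's range is limited). The gripper opens to 85 mm and grips with 20 to 120 N. Pads are 22 mm wide; open, the fingers measure 114 mm over their backs; the gripper's body (76 mm by 85 mm) begins 54 mm behind the grasp point. The pads swing forward as they close: fully open they stand 13 mm farther back than shut.
Start: joints at [83.108, 29.078, -13.613, 85.955, 7.202, 65.827, -8.869], TCP at [0.14, -0.609, 0.231] pointing down, gripper open.
Joint ranges: [-176.47, 176.47], [-13.61, 117.27], [-81.72, 77.17], [0.22, 143.17], [-87.28, 267.28], [10, 112.55], [-165.47, 165.47]. Speed limits (degrees/s): [136.94, 136.94, 180, 180, 180, 180, 180].

## Interface

Orientations are given as a 3x3 rotation matrix whose columns are the frame's x, y, z axes.
In Python, from plant import r gives the robot as it stands.
- The arm moves only by the shell command python3 -m inch 'ROWS'. ROWS is JSON, a list of rows, each a list of 7 numbers: the shift along the tool's x, y, z in m, then the turn, a rotation vector about the tool's x, y, z in rad, then the finger opening in m, from 0 to 0.0854. In form: [[x, y, z, rx, ry, rz, jaw], ...]. A call has 1 to 12 rows; each row is the pose to reach, as a shift and turn from the pose commanded when the call began, along the tool's axes at that moment; what a row does not reach only later rows make up. A row lasts 1/12 s, in which the tool goes at most 41.7 mm and 7.16 degrees, less where a joint would pass 70% of its speed; a pose out of reach is approached as far as the arm can. A call with a gripper value outside its range is refused whole. The fingers move at their own pace and stop on an object; the grip force is fixed at half the most. Time passes only in rows, so rows that repeat a pose let the fingers close. It gives the time, the measured TCP pose, the force and the opening at its end, in the units of the state.
- r.read_state(): the state, without advancing time (a new reading comes with each control period).
- r.grab_frame(name): name is "scene" or "top"; returns the picture (420x560x3 uint8, blue, green, red); there is no depth.
- r.calibration(name): a dict with "fx", "fy", "cx", "cy" (pixels), "dist_coeffs" ([k1, k2, p1, p2, k3] as OpenCV has them; the pictures are not rectified), "rvec" (rotation vector, rad) and "tvec" (3), from world to camera coordinates, as OpenCV has them. Camera axes: x right, y down, z forward; pixel columns grow to the right and rows downward; lengths in m; the calibration is good to about 2 mm. A picture is of the moment at which its call begins. calibration takes no time and is no camera call.
- r.close_job(): hands the job in, once; it reports no verdict.
Trained networks look in the newest picture that a camera, given by its name, has taken for a name from the list of things; names that differ only in an ending like _2 or _b are one class to them, and where a whole thing is asked for, a point or a joint stands for the part that bears it (a point fixed in the world has none). Each returns a list of dicts, best first, with "p" (0 to 1); they miss things now and then, are a little off and sometimes report something else, mostly with a low value. They report only what shows in the picture. A call takes as long as a camera call. They do not tell look-alikes from the thing itself.
- r.spot_in(camera, query): "position" ([x, y, z] in m, in the coordinates of the camera as it stood for that picture, good to about 4 mm: the middle of the surface that is visible of it).
- r.cut_out(camera, query): "pixels" (420x560 bool, what is visible of it).
- r.mark_of(camera, query): "position" ([x, y, z] in m, in the coordinates of the camera as it stood for that picture, good to about 4 mm: a listed point, or the origin of a listed thing).
The state is a dict: "time_s": time; "q": joint angles; "joint_vel": joint speeds; "tau": joint torques, N m; "tcp_pos": TCP position; "tcp_rot": TCP orientation; "contact_force": force on the tool from outside, world axes, zero at the start; "wrist_torque": the same for the moment, N m; "grip_width": opening from 0.0 (shut) to 1.0 (fully open).
Only numpy, scipy, OpenCV 4.12 (cv2) and the standard library are available. Lean on these libraries where they do the work, as an engineer would, in place of code of your own. Each camera call takes 0.05 s, during which the arm holds its last target. There are 200 camera calls.

## Task

Take the hand brush from its rest, set its worn bristles lightly down on the embossing press's bed beside the scraps at the end away from the tray, and sweep all three scraps, the thin slat too, off the open end into the scrap tray. Then lay the brush back on its rest, back up and lying as it was. Move the scraps with the brush only, do not press hard on the press with it, and leave the books, pot and jar where they are.

Things in the scene. Friction and masses are not known exactly. Their poses are not given: they have to be found in the camera images.
- press: bench embossing press, fixed. Origin: on the table under the middle of its steel bed; z up, x from the bed's front (robot's side) to its back, y along the bed. Bed top 60 mm above the table; the 14 mm thick bed plate overhangs the pedestal by 25 mm at each end. A column stands behind the bed (x from 90 to 140 mm, 55 mm wide, 300 mm high)
- bed_mid (a point): middle of the bed's top face, axes as the press. The bed is a level channel 340 mm long in y, open at both ends (y = +-170 mm), 124 mm wide between a front rail 12 mm high (x from -72 to -62 mm) and a back rail 25 mm high (x from 62 to 74 mm)
- ram_foot (a point): middle of the underside of the press's ram foot, a 52 mm wide disc fixed 112 mm above the bed; it hangs from a 55 mm wide arm that reaches forward from the column to 32 mm nearer the robot than this point, 240 to 300 mm above the table. It does not move
- tray: open steel scrap tray, fixed, 180 x 150 mm (x, y) and 35 mm high, walls 4 mm, standing at one end of the bed (either end), its near wall tucked 10 mm under the bed's overhang. Origin: middle of its underside; its x, y are parallel to those of the press
- rest: wooden brush rest, fixed, at the other end of the bed: a base board with two upright bars across it (each 90 mm long in y, 12 mm thick, tops 65 mm above the table, at x = -151 and x = 31 mm) with small 12 mm nubs at the bars' ends, 78 mm apart inside. Origin: on the table; x, y parallel to those of the press (x away from the robot)
- rest_seat (a point): point on the rest, level with the bars' tops, where the origin of the lying brush belongs (brush's x along the rest's x)
- brush: wooden hand brush, about 180 g, 200 mm long in x, lying on the rest back up, head (+x) away from the robot. Origin: middle of the underside of its wooden back, which is 20 mm thick (z from 0 to 20 mm): a handle 26 mm wide from x = -100 to -5 mm, then a head 34 mm wide to x = 100 mm
- bristle_root (a point): middle of the bristle pad where it leaves the back, at brush x = 37 mm, z = 0. The stiff pad is 82 mm long (x) and 24 mm wide (y) and hangs down; it is worn by an amount that differs each time and is not told: its flat lower end is 22 to 40 mm below this point. It hardly gives under load
- brush_grip (a point): middle of the brush's handle, at brush x = -45 mm, z = 10 mm: the place to hold it (26 mm wide across y)
- brush_nose (a point): the far tip of the brush head, at brush x = 100 mm, z = 10 mm
- block: scrap lying on the bed: a plain beech block offcut 60 x 34 x 26 mm (its x, y, z), about 30 g. Origin: middle of its underside
- corner: scrap lying on the bed: an L-shaped beech offcut 20 mm thick: a bar 64 x 20 mm along its x with a 20 x 22 mm stub at one end, about 64 x 42 mm overall, about 30 g. Origin: middle of its underside
- flat: scrap lying on the bed: a thin flat beech slat offcut, 70 x 40 mm and only 7 mm thick, about 30 g. Origin: middle of its underside
- books: bystander: pile of three books, about 150 x 210 mm, 85 mm high, on the table. Origin: middle of the underside
- pot: bystander: terracotta pot with a plant, 100 mm across, pot 100 mm high. Origin: middle of the underside
- jar: bystander: closed glass jar, 70 mm across, 90 mm high. Origin: middle of the underside
There are look-alikes about, which are no part of the job. What is shaped like the rest but turquoise is not meant. What is shaped like the block but pink is not meant.

How it is judged (in metres and radians):
On the way, in this order (a step that is already met when the one before it is completed fails the run):
1. the brush stands with its bristles on the bed, at the end away from the tray, all scraps still on the bed (contact force between brush and press above 0.3 N and z of brush_nose in the frame of press between 0.085 and 0.118 m and x of bristle_root in the frame of press between -0.03 and 0.03 m and horizontal distance between bristle_root and tray above 0.3 m and height (world z) of each of block, corner, flat above 0.05 m), for 0.1 s.
2. all three scraps are in the tray (x of block in the frame of tray between -0.086 and 0.086 m and y of block in the frame of tray between -0.071 and 0.071 m and z of each of block, corner, flat in the frame of tray below 0.055 m and x of corner in the frame of tray between -0.086 and 0.086 m and y of corner in the frame of tray between -0.071 and 0.071 m and x of flat in the frame of tray between -0.086 and 0.086 m and y of flat in the frame of tray between -0.071 and 0.071 m), for 0.2 s.
At the end, for the whole second after the job is handed in: The three scraps' origins are inside the tray's walls, less than 55 mm above its underside; the brush lies released on its rest's two bars, head away from the robot, within 25 mm and 0.2 rad of the seat, level within 0.12 rad; scraps and brush are at rest (all of step 2 and horizontal distance between brush and rest_seat below 0.025 m and z of brush in the frame of rest_seat between -0.005 and 0.006 m and angle between brush's own z axis and vertical below 0.12 rad and x of brush_nose in the frame of rest_seat above 0.06 m and angle between the x axis of brush and the x axis of rest, either way round below 0.2 rad and linear speed of each of brush, block, corner, flat below 0.02 m/s); the robot touches nothing.
It fails at once if a scrap is touched by the robot itself instead of the brush (contact force between any of the fingers, the arm and block above 0.3 N or contact force between any of the fingers, the arm and corner above 0.3 N or contact force between any of the fingers, the arm and flat above 0.3 N).
It fails at once if the brush is pressed on the press with more than 30 N (contact force between brush and press above 30 N).
It fails at once if the books, the pot or the jar are pushed more than 15 mm (distance of any of books, pot, jar from where it was at the start of the episode above 0.015 m).
It also fails if it takes over 58 s, if anything falls off the work surface, if the arm or the gripper's body presses on something with over 40 N, if the wrist force passes 120 N, or if a joint passes its speed limit or range.

## Working session

There is one attempt and no reset: what is moved stays moved. The work goes in short steps, Python scripts to look and compute and a shell command to move; the robot and the scene stay as the last step left them, time stands still between calls to the robot, and variables do not carry over. Pictures are saved under pics/ and viewed, about 8 in all and at most 12, crops included, and the job is handed in when it is done.

```bash
mkdir -p pics; cat > h.py <<'E'
import numpy as np, cv2
from plant import r
def cal(n):
    c=r.calibration(n); K=np.array([[c['fx'],0,c['cx']],[0,c['fy'],c['cy']],[0,0,1.]])
    return K,np.array(c['dist_coeffs'],float),cv2.Rodrigues(np.array(c['rvec'],float))[0],np.array(c['tvec'],float).ravel()
def c2w(n,p):
    K,d,R,t=cal(n); return R.T@(np.array(p)-t)
def pix2w(n,uv,z):
    K,d,R,t=cal(n); u=cv2.undistortPoints(np.array(uv,float).reshape(-1,1,2),K,d).reshape(-1,2)
    ray=np.c_[u,np.ones(len(u))]@R; o=-R.T@t
    return o+ray*((z-o[2])/ray[:,2])[:,None]
def w2pix(n,P):
    K,d,R,t=cal(n); return cv2.projectPoints(np.array(P,float).reshape(-1,1,3),cv2.Rodrigues(R)[0],t,K,d)[0].reshape(-1,2)
E
python3 - <<'E'
from h import *
np.set_printoptions(precision=3,suppress=True)
for n in("scene","top"):
    cv2.imwrite(f"pics/{n}0.png",r.grab_frame(n))
    K,d,R,t=cal(n); print(n,'cam at',-R.T@t,'fwd',R[2])
    for q in "bed_mid ram_foot tray rest rest_seat brush bristle_root brush_grip brush_nose block corner flat books pot jar".split():
        print(q,[(np.round(c2w(n,x['position']),3).tolist(),round(x['p'],2)) for x in r.mark_of(n,q)[:3]])
s=r.read_state();print(s['tcp_pos'],s['tcp_rot'],s['time_s'],s['grip_width'],s['contact_force'])
E
```

```text
scene cam at [1.498 0.793 0.96 ] fwd [-0.639 -0.516 -0.57 ]
bed_mid [([0.629, 0.025, 0.065], 0.63)]
ram_foot [([0.654, 0.02, 0.176], 0.71), ([0.557, -0.543, 0.005], 0.27)]
tray [([0.583, -0.204, 0.003], 0.71), ([0.629, 0.023, 0.065], 0.58)]
rest [([0.412, 0.227, 0.006], 0.83), ([0.375, 0.604, 0.005], 0.68), ([0.676, 0.257, -0.002], 0.62)]
rest_seat [([0.351, 0.229, 0.067], 0.94), ([0.317, 0.621, 0.066], 0.93), ([0.617, 0.268, 0.068], 0.8)]
brush [([0.616, 0.262, 0.07], 0.7), ([0.655, 0.021, 0.174], 0.17)]
bristle_root [([0.658, 0.251, 0.068], 0.71)]
brush_grip [([0.57, 0.267, 0.076], 0.62)]
brush_nose [([0.716, 0.239, 0.078], 0.8), ([0.628, 0.026, 0.067], 0.34)]
block [([0.454, 0.04, 0.002], 0.69), ([0.632, 0.019, 0.061], 0.59)]
corner [([0.649, 0.104, 0.061], 0.48)]
flat [([0.624, -0.064, 0.061], 0.51)]
books [([0.556, -0.542, 0.005], 0.76)]
pot [([0.544, 0.518, 0.001], 0.76), ([0.616, 0.264, 0.068], 0.6)]
jar [([0.356, -0.389, -0.002], 0.48)]
top cam at [ 0.345 -0.002  1.704] fwd [ 0.118  0.012 -0.993]
bed_mid [([0.633, 0.022, 0.061], 0.61), ([0.633, 0.025, -0.003], 0.32)]
ram_foot
[... 289 characters left out ...]
0.255, 0.065], 0.88)]
bristle_root [([0.655, 0.248, 0.064], 0.66)]
brush_grip [([0.572, 0.264, 0.075], 0.67)]
brush_nose [([0.715, 0.241, 0.079], 0.92), ([0.547, 0.513, 0.004], 0.64), ([0.359, -0.398, -0.0], 0.56)]
block [([0.453, 0.04, 0.0], 0.61), ([0.636, 0.019, 0.06], 0.45)]
corner [([0.649, 0.102, 0.058], 0.51)]
flat [([0.617, -0.062, 0.06], 0.65)]
books [([0.556, -0.542, 0.004], 0.66)]
pot [([0.549, 0.511, 0.001], 0.74), ([0.585, -0.207, 0.001], 0.34), ([0.631, 0.025, 0.061], 0.26)]
jar [([0.358, -0.398, 0.002], 0.86), ([0.546, 0.513, 0.0], 0.3)]
[ 0.14  -0.609  0.231] [[ 0.975  0.224  0.   ]
 [ 0.224 -0.975  0.   ]
 [ 0.    -0.    -1.   ]] 1.6 1.0014777298076702 [-0.285  0.065  0.097]
```

```bash
python3 - <<'E'
from h import *
a=cv2.imread("pics/top0.png");b=cv2.imread("pics/scene0.png")
cv2.imwrite("pics/both.png",np.vstack([cv2.resize(a,(420,315)),cv2.resize(b,(380,285),).copy() if 0 else cv2.resize(b,(420,285))]))
print(w2pix("top",[[.618,.258,.085],[.63,.023,.06],[.45,.04,.02],[.41,.225,.06],[.376,.6,.06],[.583,-.205,0]]).round())
p=w2pix("top",[[.8,.33,0],[.42,-.32,0]]).round();print(p)
x0,y0=p.min(0).astype(int);x1,y1=p.max(0).astype(int)
c=a[max(0,y0-10):y1+10,max(x0-10,0):x1+10];s=min(800/c.shape[1],600/c.shape[0]);print(x0,y0,s)
cv2.imwrite("pics/crop.png",cv2.resize(c,None,fx=s,fy=s,interpolation=cv2.INTER_CUBIC))
E
```

```text
[[208. 176.]
 [281. 175.]
 [275. 230.]
 [217. 241.]
 [102. 249.]
 [348. 193.]]
[[193. 128.]
 [382. 241.]]
193 128 3.827751196172249
```

View pics/top0.png

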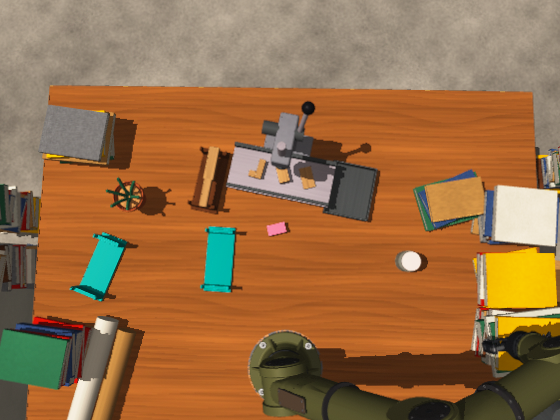

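View pics/scene0.png

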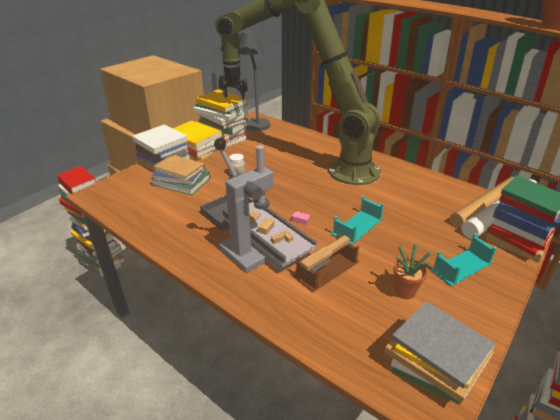

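View pics/crop.png

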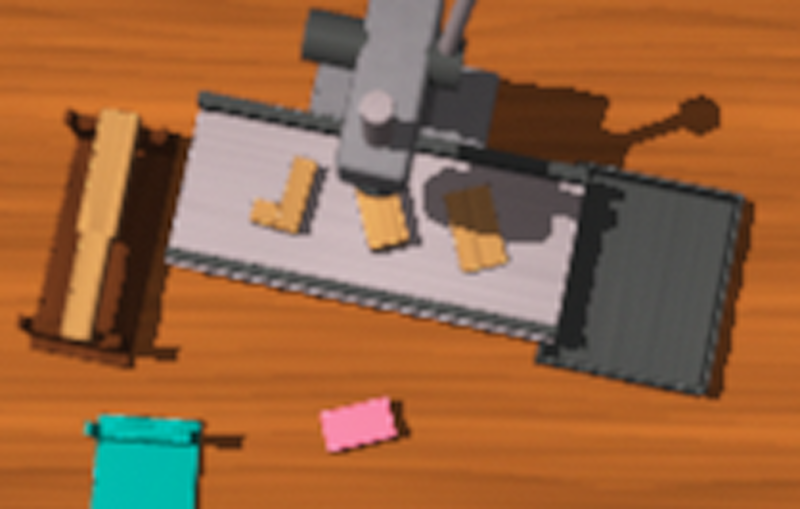

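Top picture: the wooden brush lies on the brown rest at (208,178), with the two turquoise rests at (217,260) and (100,265) as look-alikes. The scraps on the bed are corner (257,169), block (283,176) and flat (307,180), and the look-alike is the pink block at (277,229) on the table. The tray is at (350,192), on the -y side. The crop confirms the brown rest and the brush. I'll refine yaw and extents from the masks.

```bash
python3 - <<'E'
from h import *
np.set_printoptions(precision=3,suppress=True)
r.grab_frame("top")
def mask(q,near):
    for m in r.cut_out("top",q):
        v,u=np.nonzero(m['pixels'])
        if np.hypot(u.mean()-near[0],v.mean()-near[1])<15: return np.c_[u,v]
M={}
for q,n,z in [("brush",(208,178),.085),("tray",(350,192),.035),("corner",(257,169),.08),("block",(283,176),.086),("flat",(307,180),.067)]:
    p=mask(q,n)
    if p is None: print(q,None);continue
    w=pix2w("top",p,z)[:,:2]; M[q]=w
    c,s,a=cv2.minAreaRect(w.astype(np.float32)*1000); print(q,np.round(c),np.round(s),round(a,1), 'pca',np.degrees(np.arctan2(*np.linalg.svd(w-w.mean(0),full_matrices=False)[2][0][::-1])).round(1))
# press frame
yaw=np.radians(-12); B=np.array([.632,.023]); R=np.array([[np.cos(yaw),-np.sin(yaw)],[np.sin(yaw),np.cos(yaw)]])
for q,w in M.items():
    l=(w-B)@R; print(q,'press x',l[:,0].min(),l[:,0].max(),'y',l[:,1].min(),l[:,1].max())
for q,p in dict(seat=(.617,.266),brush=(.618,.258),grip=(.571,.2655),nose=(.7155,.24),root=(.6565,.2495),tray=(.583,-.205),ram=(.655,.021),rest=(.677,.252)).items(): print(q,(np.array(p)-B)@R)
print(r.read_state()['time_s'])
# bed outline overlay for checking
a=cv2.imread("pics/top0.png")
def dr(x0,x1,y0,y1,z,col):
    P=np.array([[x0,y0],[x1,y0],[x1,y1],[x0,y1]])@R.T+B
    cv2.polylines(a8,[np.round((w2pix("top",np.c_[P,np.full(4,z)])-[183,118]+.5)*4).astype(int)],True,col,1)
a8=cv2.resize(a[118:250,183:383],None,fx=4,fy=4,interpolation=cv2.INTER_CUBIC)
dr(-.062,.062,-.17,.17,.06,(0,0,255)); dr(-.09,.09,-.31,-.16,.035,(0,255,0))
cv2.imwrite("pics/ov.png",a8)
E
```

```text
brush [616. 257.] [ 34. 202.] 80.8 pca 170.5
tray [ 583. -208.] [152. 189.] 77.9 pca 167.3
corner [641.  95.] [38. 65.] 49.3 pca 148.4
block [622.  18.] [46. 39.] 0.9 pca -156.6
flat [621. -61.] [72. 42.] 12.4 pca -167.0
brush press x -0.16580241965502573 0.0368580943885852 y 0.20851235103116936 0.24515932431251816
tray press x -0.09400563945868838 0.09490343950599323 y -0.3111365757006738 -0.15961477716275121
corner press x -0.03394505776218807 0.02914563080723044 y 0.05940834416287369 0.10104255653553863
block press x -0.03273338199202349 0.01570981494298198 y -0.029720951748664737 0.017080924299626158
flat press x -0.03243583646622874 0.04394944659820498 y -0.11567355198038384 -0.055398447437404415
seat [-0.065  0.235]
brush [-0.063  0.227]
grip [-0.11   0.225]
nose [0.037 0.23 ]
root [-0.023  0.227]
tray [-0.001 -0.233]
ram [0.023 0.003]
rest [-0.004  0.233]
1.9
```

View pics/ov.png

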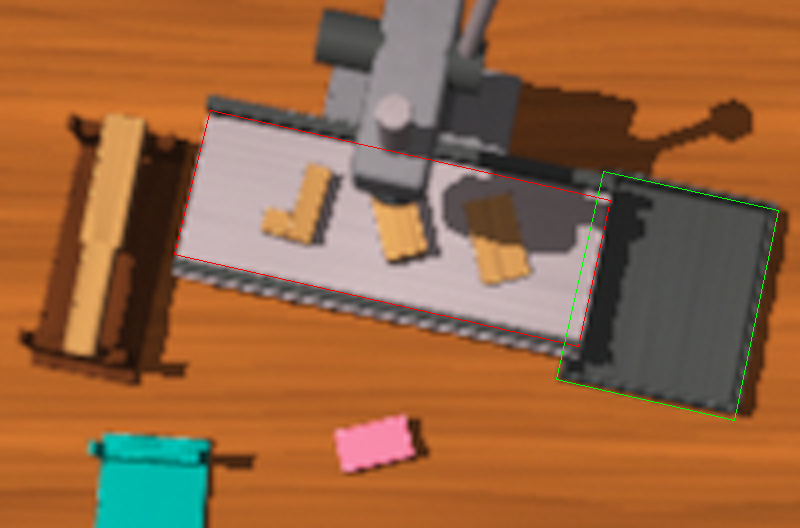

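The -12° press frame fits well: the bed and tray outlines match the picture, and all scraps lie within ±45 mm in x. The brush is on the brown rest. Now I'll reach for it.

```bash
cat >> h.py <<'E'
B=np.array([.632,.023]); _y=np.radians(-12); R2=np.array([[np.cos(_y),-np.sin(_y)],[np.sin(_y),np.cos(_y)]])
def d(x,y,z,yaw=None):
    "tool-frame shift/turn from measured pose to world TCP x,y,z with tool x at yaw, pointing down"
    s=r.read_state(); R=np.array(s['tcp_rot']); v=R.T@(np.array([x,y,z])-s['tcp_pos'])
    out=np.zeros(3)
    if yaw is not None:
        a=np.radians(yaw); T=np.array([[np.cos(a),np.sin(a),0],[np.sin(a),-np.cos(a),0],[0,0,-1]])
        out=cv2.Rodrigues(R.T@T)[0].ravel()
    print('d',np.round(v,4),np.round(out,3))
E
python3 -m inch '[[0.426,-0.425,-0.03,0,0,0.2,0.0854],[0.426,-0.425,-0.03,0,0,0.2,0.0854],[0.426,-0.425,-0.03,0,0,0.2,0.0854],[0.426,-0.425,-0.03,0,0,0.2,0.0854],[0.426,-0.425,-0.03,0,0,0.2,0.0854],[0.426,-0.425,-0.03,0,0,0.2,0.0854],[0.426,-0.425,-0.03,0,0,0.2,0.0854],[0.426,-0.425,-0.03,0,0,0.2,0.0854],[0.426,-0.425,-0.03,0,0,0.2,0.0854],[0.426,-0.425,-0.03,0,0,0.2,0.0854],[0.426,-0.425,-0.03,0,0,0.2,0.0854],[0.426,-0.425,-0.03,0,0,0.2,0.0854]]'
python3 -c "
from h import *
d(.555,.265,.24,-9.5)"
```

```text
time_s: 2.9
tcp_pos: [0.4062, -0.1844, 0.2567]
tcp_rot: [[1.0, 0.026, 0.001], [0.026, -1.0, -0.001], [0.001, 0.001, -1.0]]
contact_force: [0.6, -0.6, 1.5]
grip_width: 0.997
d [ 0.1602 -0.4455  0.0165] [ 0.001 -0.001  0.191]
```

```bash

python3 -m inch '[[0.16,-0.445,0.016,0,0,0.19,0.0854],[0.16,-0.445,0.016,0,0,0.19,0.0854],[0.16,-0.445,0.016,0,0,0.19,0.0854],[0.16,-0.445,0.016,0,0,0.19,0.0854],[0.16,-0.445,0.016,0,0,0.19,0.0854],[0.16,-0.445,0.016,0,0,0.19,0.0854],[0.16,-0.445,0.016,0,0,0.19,0.0854],[0.16,-0.445,0.016,0,0,0.19,0.0854],[0.16,-0.445,0.016,0,0,0.19,0.0854],[0.16,-0.445,0.016,0,0,0.19,0.0854],[0.16,-0.445,0.016,0,0,0.19,0.0854],[0.16,-0.445,0.016,0,0,0.19,0.0854]]'
python3 -c "
from h import *
d(.5677,.2653,.13,-9.5)"
```

```text
time_s: 3.9
tcp_pos: [0.5539, 0.2684, 0.2399]
tcp_rot: [[0.987, -0.16, -0.0], [-0.16, -0.987, 0.003], [-0.001, -0.003, -1.0]]
contact_force: [0.2, -0.3, -0.1]
grip_width: 1.0
d [0.0142 0.0012 0.1099] [-0.003  0.001  0.006]
```

```bash

python3 -m inch '[[0.014,0.001,0.04,0,0,0.006,0.0854],[0.014,0.001,0.08,0,0,0.006,0.0854],[0.014,0.001,0.12,0,0,0.006,0.0854],[0.014,0.001,0.15,0,0,0.006,0.0854],[0.014,0.001,0.17,0,0,0.006,0.0854],[0.014,0.001,0.18,0,0,0.006,0.0854],[0.014,0.001,0.18,0,0,0.006,0.0854]]'
python3 - <<'E'
from h import *
d(.5677,.2653,.06,-9.5)
a=r.grab_frame("scene"); p=w2pix("scene",[[.6,.26,.07]])[0].astype(int)
cv2.imwrite("pics/g1.png",cv2.resize(a[p[1]-60:p[1]+60,p[0]-80:p[0]+80],None,fx=4,fy=4,interpolation=cv2.INTER_CUBIC))
E
```

```text
time_s: 4.48
tcp_pos: [0.5665, 0.2588, 0.058]
tcp_rot: [[0.986, -0.169, -0.004], [-0.169, -0.986, -0.002], [-0.003, 0.002, -1.0]]
contact_force: [0.7, -0.0, 0.1]
grip_width: 1.0
d [ 0.     -0.0066 -0.002 ] [ 0.002  0.003 -0.004]
```

View pics/g1.png

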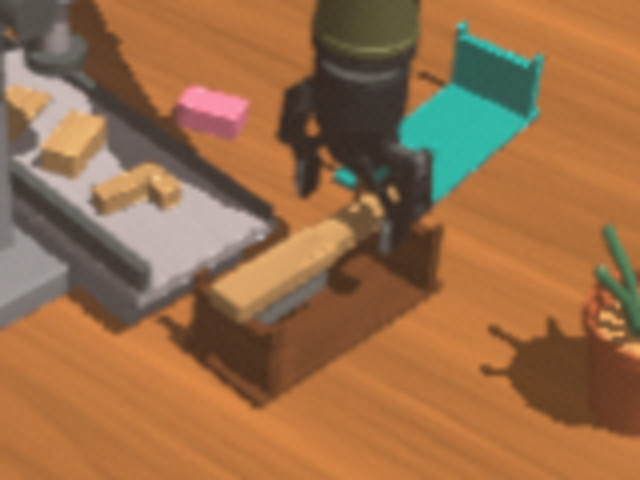

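The fingers straddle the handle near (375,210), between the bars. I'll nudge 6 mm and close.

```bash

python3 -m inch '[[0,-0.005,-0.002,0,0,0,0.0854],[0,-0.005,-0.002,0,0,0,0.04],[0,-0.005,-0.002,0,0,0,0.01],[0,-0.005,-0.002,0,0,0,0.01],[0,-0.005,-0.002,0,0,0,0.01],[0,-0.005,-0.002,0,0,0,0.01],[0,-0.005,-0.002,0,0,0,0.01],[0,-0.005,-0.002,0,0,0,0.01]]'
python3 -c "
from h import *
d(.5677,.2653,.06,-9.5)"
```

```text
time_s: 5.2
tcp_pos: [0.5689, 0.2647, 0.063]
tcp_rot: [[0.986, -0.169, 0.001], [-0.169, -0.986, 0.001], [0.001, -0.001, -1.0]]
contact_force: [-0.1, 0.2, 6.1]
grip_width: 0.289
d [-0.0013 -0.0004  0.003 ] [-0.001 -0.001 -0.004]
```

```bash

python3 -m inch '[[0,0,-0.02,0,0,0,0.01],[0,0,-0.05,0,0,0,0.01],[0,0,-0.08,0,0,0,0.01],[0,0,-0.085,0,0,0,0.01],[0,0,-0.085,0,0,0,0.01],[0,0,-0.085,0,0,0,0.01]]'
python3 -c "
from h import *
d(.577,.178,.146,-12)"
```

```text
time_s: 5.7
tcp_pos: [0.5681, 0.2638, 0.1465]
tcp_rot: [[0.985, -0.17, -0.001], [-0.17, -0.985, -0.001], [-0.001, 0.001, -1.0]]
contact_force: [0.1, 0.6, -2.2]
grip_width: 0.285
d [0.0233 0.0831 0.0006] [0.001 0.001 0.039]
```

```bash

python3 -m inch '[[0.006,0.02,0,0,0,0.01,0.01],[0.012,0.045,0,0,0,0.02,0.01],[0.018,0.068,0,0,0,0.03,0.01],[0.022,0.08,0,0,0,0.038,0.01],[0.0235,0.083,0,0,0,0.039,0.01],[0.0235,0.083,0,0,0,0.039,0.01],[0.0235,0.083,0,0,0,0.039,0.01]]'
python3 - <<'E'
from h import *
np.set_printoptions(precision=3,suppress=True)
d(.577,.178,.146,-12)
for n in("scene","top"):
    a=r.grab_frame(n)
    for q in("brush","bristle_root","brush_nose","corner"): print(n,q,[(c2w(n,x['position']),round(x['p'],2)) for x in r.mark_of(n,q)[:1]])
    if n=="scene":
        p=w2pix("scene",[[.62,.15,.1]])[0].astype(int)
        cv2.imwrite("pics/g2.png",cv2.resize(a[p[1]-60:p[1]+60,p[0]-80:p[0]+80],None,fx=4,fy=4,interpolation=cv2.INTER_CUBIC))
print(r.read_state()['contact_force'],r.read_state()['wrist_torque'])
E
```

```text
time_s: 6.28
tcp_pos: [0.5772, 0.1802, 0.1467]
tcp_rot: [[0.978, -0.206, -0.001], [-0.206, -0.978, 0.001], [-0.001, -0.001, -1.0]]
contact_force: [0.0, 0.2, -1.6]
grip_width: 0.29
d [0.    0.002 0.001] [-0.001  0.001  0.002]
scene brush [(array([0.625, 0.174, 0.153]), 0.64)]
scene bristle_root [(array([0.668, 0.16 , 0.154]), 0.73)]
scene brush_nose [(array([0.726, 0.149, 0.158]), 0.65)]
scene corner [(array([0.545, 0.516, 0.005]), 0.59)]
top brush [(array([0.626, 0.164, 0.149]), 0.71)]
top bristle_root [(array([0.662, 0.156, 0.149]), 0.63)]
top brush_nose [(array([0.725, 0.152, 0.162]), 0.6)]
top corner [(array([0.652, 0.1  , 0.06 ]), 0.65)]
[ 0.514  0.017 -2.523] [-0.018  0.129 -0.003]
```

View pics/g2.png

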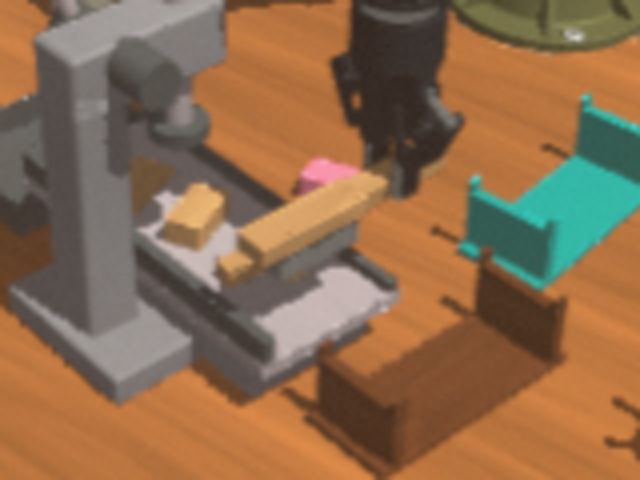

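The brush is held level over the bed's far end, with its pad at roughly (315,245) in the crop and the corner scrap clear of it. Next I'll lower it gently until it touches.

```bash

python3 -m inch '[[0,0,0.02,0,0,0,0.01],[0,0,0.035,0,0,0,0.01],[0,0,0.042,0,0,0,0.01],[0,0,0.045,0,0,0,0.01],[0,0,0.045,0,0,0,0.01],[0,0,0.045,0,0,0,0.01]]'
python3 -m inch '[[0,0,0.001,0,0,0,0.01],[0,0,0.002,0,0,0,0.01],[0,0,0.003,0,0,0,0.01],[0,0,0.003,0,0,0,0.01]]'
python3 -m inch '[[0,0,0.001,0,0,0,0.01],[0,0,0.002,0,0,0,0.01],[0,0,0.002,0,0,0,0.01]]'
```

```text
time_s: 7.28
tcp_pos: [0.5779, 0.1789, 0.1027]
tcp_rot: [[0.978, -0.208, 0.001], [-0.208, -0.978, 0.0], [0.001, -0.001, -1.0]]
contact_force: [0.8, 0.9, -1.0]
grip_width: 0.291
time_s: 7.62
tcp_pos: [0.5776, 0.1786, 0.0993]
tcp_rot: [[0.978, -0.208, 0.0], [-0.208, -0.978, 0.0], [0.0, -0.0, -1.0]]
contact_force: [0.4, 0.2, -1.1]
grip_width: 0.289
time_s: 7.87
tcp_pos: [0.5775, 0.1785, 0.097]
tcp_rot: [[0.978, -0.208, -0.0], [-0.208, -0.978, -0.0], [-0.0, 0.0, -1.0]]
contact_force: [0.3, -1.0, -1.7]
grip_width: 0.29
```

```bash

for i in 1 ; do python3 -m inch '[[0,0,0.001,0,0,0,0.01],[0,0,0.002,0,0,0,0.01],[0,0,0.002,0,0,0,0.01]]' | grep -E 'tcp_pos|force'
python3 -c "
from h import *
s=r.read_state();print(s['contact_force'],s['wrist_torque'])"
python3 -m inch '[[0,0,0.001,0,0,0,0.01],[0,0,0.002,0,0,0,0.01],[0,0,0.002,0,0,0,0.01]]' | grep -E 'tcp_pos|force'
python3 -c "
from h import *
s=r.read_state();print(s['contact_force'],s['wrist_torque'])"; done
```

```text
tcp_pos: [0.5775, 0.1786, 0.095]
contact_force: [-0.3, -0.1, -2.1]
[-0.29959358 -0.14237744 -2.12714811] [0.02252451 0.12401835 0.05096761]
tcp_pos: [0.5775, 0.1785, 0.093]
contact_force: [0.1, -0.3, -1.9]
[ 0.10266747 -0.3452234  -1.90164142] [-0.00747103  0.07202362 -0.02103701]
```

```bash

S='from h import *
s=r.read_state();print(s["contact_force"],s["wrist_torque"])'
python3 -m inch '[[0,0,0.001,0,0,0,0.01],[0,0,0.0015,0,0,0,0.01],[0,0,0.0015,0,0,0,0.01]]' | grep -E 'tcp_pos'; python3 -c "$S"
python3 -m inch '[[0,0,0.001,0,0,0,0.01],[0,0,0.0015,0,0,0,0.01],[0,0,0.0015,0,0,0,0.01]]' | grep -E 'tcp_pos'; python3 -c "$S"
```

```text
tcp_pos: [0.5775, 0.1786, 0.0916]
[-0.44045545  0.88886317 -1.38247966] [0.04103907 0.1194543  0.02727386]
tcp_pos: [0.5775, 0.1786, 0.09]
[-1.22643408 -0.34740957 -2.24935212] [0.02986045 0.17038403 0.01453433]
```

```bash

S='from h import *
s=r.read_state();print(s["contact_force"],s["wrist_torque"])'
python3 -m inch '[[0,0,0.001,0,0,0,0.01],[0,0,0.0015,0,0,0,0.01],[0,0,0.0015,0,0,0,0.01]]' | grep -E 'tcp_pos'; python3 -c "$S"
python3 -m inch '[[0,0,0.001,0,0,0,0.01],[0,0,0.0015,0,0,0,0.01],[0,0,0.0015,0,0,0,0.01]]' | grep -E 'tcp_pos'; python3 -c "$S"
```

```text
tcp_pos: [0.5775, 0.1786, 0.0886]
[-0.24251807  0.20070669 -1.77861278] [-0.01375525  0.10610163 -0.00840568]
tcp_pos: [0.5775, 0.1786, 0.087]
[ 0.9678574   1.00402999 -2.21229517] [ 0.03340116  0.14576789 -0.00419546]
```

```bash

S='from h import *
s=r.read_state();print(s["contact_force"],s["wrist_torque"])'
python3 -m inch '[[0,0,0.0005,0,0,0,0.01],[0,0,0.001,0,0,0,0.01],[0,0,0.001,0,0,0,0.01]]' | grep -E 'tcp_pos'; python3 -c "$S"
python3 -m inch '[[0,0,0.0005,0,0,0,0.01],[0,0,0.001,0,0,0,0.01],[0,0,0.001,0,0,0,0.01]]' | grep -E 'tcp_pos'; python3 -c "$S"
python3 -c "
from h import *
a=r.grab_frame('scene'); p=w2pix('scene',[[.63,.15,.08]])[0].astype(int)
cv2.imwrite('pics/g3.png',cv2.resize(a[p[1]-40:p[1]+40,p[0]-55:p[0]+55],None,fx=6,fy=6,interpolation=cv2.INTER_CUBIC))"
```

```text
tcp_pos: [0.5775, 0.1786, 0.0861]
[ 0.24233362  0.39092672 -0.57271841] [0.00944574 0.06776891 0.00395886]
tcp_pos: [0.5776, 0.1786, 0.0851]
[-0.37363662 -0.46452343 -1.36262376] [ 0.01735583  0.04896019 -0.00364707]
```

View pics/g3.png

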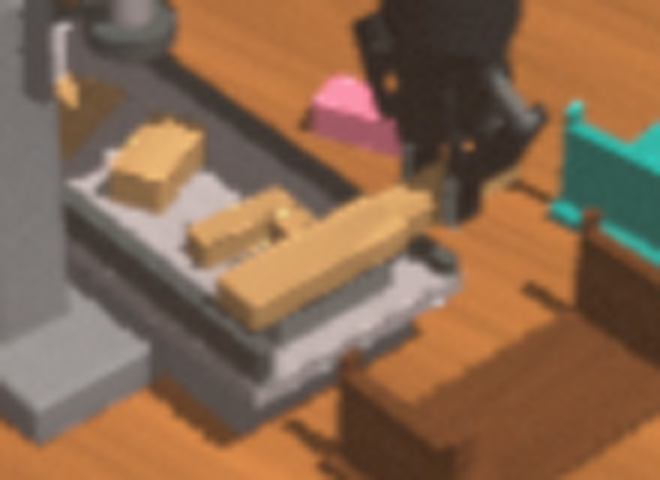

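The pad is at or nearly on the bed around (330,300), and the torque about y has started to fall. I'll continue in 1 mm steps.

```bash

S='from h import *
s=r.read_state();print(s["contact_force"],s["wrist_torque"])'
python3 -m inch '[[0,0,0.0005,0,0,0,0.01],[0,0,0.001,0,0,0,0.01],[0,0,0.001,0,0,0,0.01]]' | grep -E 'tcp_pos'; python3 -c "$S"
python3 -m inch '[[0,0,0.0005,0,0,0,0.01],[0,0,0.001,0,0,0,0.01],[0,0,0.001,0,0,0,0.01]]' | grep -E 'tcp_pos'; python3 -c "$S"
```

```text
tcp_pos: [0.5776, 0.1786, 0.0843]
[-0.06127698  0.21882379 -1.46201067] [-0.00275331  0.03984443  0.04799774]
tcp_pos: [0.5776, 0.1788, 0.0839]
[-2.26125796 -0.65012339  6.39043425] [-0.22246169  0.45856269 -0.0923263 ]
```

Clear contact at TCP z≈0.084. The head tip, though, may be over the 85 mm back rail and touching that instead. I'll shift 10 mm toward the front and feel again.

```bash

S='from h import *
s=r.read_state();print(s["contact_force"],s["wrist_torque"])'
python3 -m inch '[[0,0,0,0,0,0,0.01],[0,0,-0.002,0,0,0,0.01],[-0.005,0,-0.003,0,0,0,0.01],[-0.01,0,-0.003,0,0,0,0.01],[-0.01,0,-0.0015,0,0,0,0.01],[-0.01,0,-0.0005,0,0,0,0.01],[-0.01,0,-0.0005,0,0,0,0.01]]' | grep -E 'tcp_pos'; python3 -c "$S"
python3 -m inch '[[0,0,0.0005,0,0,0,0.01],[0,0,0.0005,0,0,0,0.01]]' | grep -E 'tcp_pos'; python3 -c "$S"
```

```text
tcp_pos: [0.5671, 0.1812, 0.0841]
[-2.86662772  0.0939449   4.91083797] [0.00689694 0.46956287 0.01424856]
tcp_pos: [0.5674, 0.1812, 0.0839]
[-5.44684706  0.49510991  8.29472769] [-0.04740576  0.80425155 -0.02332979]
```

Contact is at the same height away from the rail, so it is the bristles on the bed (about 26 mm long), and it held for more than 0.25 s. Now I'll back off 1 mm and sweep.

```bash

S='from h import *
s=r.read_state();print(s["time_s"],s["contact_force"],s["wrist_torque"])'
python3 -m inch '[[0,0,0,0,0,0,0.01],[0,0.004,-0.001,0,0,0,0.01],[0,0.012,-0.001,0,0,0,0.01],[0,0.02,-0.001,0,0,0,0.01],[0,0.028,-0.001,0,0,0,0.01],[0,0.036,-0.001,0,0,0,0.01],[0,0.044,-0.001,0,0,0,0.01],[0,0.052,-0.001,0,0,0,0.01],[0,0.06,-0.001,0,0,0,0.01],[0,0.068,-0.001,0,0,0,0.01],[0,0.076,-0.001,0,0,0,0.01],[0,0.084,-0.001,0,0,0,0.01]]' | grep -E 'tcp_pos'; python3 -c "$S"
```

```text
tcp_pos: [0.5501, 0.0978, 0.0842]
12.1667 [0.82496113 1.19829845 0.60786399] [ 0.33482055 -0.06303269  0.08281097]
```

```bash

S='from h import *
s=r.read_state();print(s["time_s"],s["contact_force"],s["wrist_torque"])'
python3 -m inch '[[0,0.008,0,0,0,0,0.01],[0,0.016,0,0,0,0,0.01],[0,0.024,0,0,0,0,0.01],[0,0.032,0,0,0,0,0.01],[0,0.04,0,0,0,0,0.01],[0,0.048,0,0,0,0,0.01],[0,0.056,0,0,0,0,0.01],[0,0.064,0,0,0,0,0.01],[0,0.072,0,0,0,0,0.01],[0,0.08,0,0,0,0,0.01],[0,0.088,0,0,0,0,0.01],[0,0.096,0,0,0,0,0.01]]' | grep -E 'tcp_pos'; python3 -c "$S"
python3 -c "
from h import *
a=r.grab_frame('top')
cv2.imwrite('pics/g4.png',cv2.resize(a[110:250,183:393],None,fx=3.5,fy=3.5,interpolation=cv2.INTER_CUBIC))"
```

```text
tcp_pos: [0.5302, 0.0038, 0.0842]
13.1667 [-0.91359673  1.57060113 -0.36372206] [ 0.24962731 -0.11545936  0.04209816]
```

View pics/g4.png

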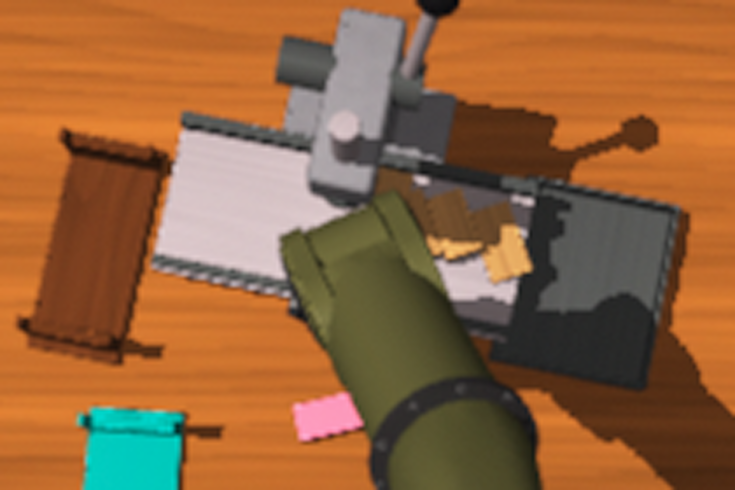

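The bed behind the brush is clean, and all the scraps are bunched ahead of it near (475,230). I'll carry on over the edge.

```bash

S='from h import *
s=r.read_state();print(s["time_s"],s["contact_force"],s["wrist_torque"])'
python3 -m inch '[[0,0.008,0,0,0,0,0.01],[0,0.016,0,0,0,0,0.01],[0,0.024,0,0,0,0,0.01],[0,0.032,0,0,0,0,0.01],[0,0.04,0,0,0,0,0.01],[0,0.048,0,0,0,0,0.01],[0,0.056,0,0,0,0,0.01],[0,0.064,0,0,0,0,0.01],[0,0.072,0,0,0,0,0.01],[0,0.08,0,0,0,0,0.01],[0,0.088,0,0,0,0,0.01],[0,0.096,0,0,0,0,0.01]]' | grep -E 'tcp_pos'; python3 -c "$S"
python3 -m inch '[[0,0.007,0,0,0,0,0.01],[0,0.014,0,0,0,0,0.01],[0,0.021,0,0,0,0,0.01],[0,0.028,0,0,0,0,0.01],[0,0.035,0,0,0,0,0.01],[0,0.042,0,0,0,0,0.01],[0,0.049,0,0,0,0,0.01],[0,0.051,0,0,0,0,0.01],[0,0.051,0,0,0,0,0.01]]' | grep -E 'tcp_pos'; python3 -c "$S"
python3 -c "
from h import *
a=r.grab_frame('top');b=r.grab_frame('scene')
p=w2pix('scene',[[.58,-.17,.05]])[0].astype(int);x=max(p[0]-70,0);y=p[1]-70;print(p)
cv2.imwrite('pics/g5.png',np.hstack([cv2.resize(a[110:250,243:393],(400,373),interpolation=cv2.INTER_CUBIC),cv2.resize(b[y:y+140,x:x+150],(400,373),interpolation=cv2.INTER_CUBIC)]))"
```

```text
tcp_pos: [0.5102, -0.0901, 0.0842]
14.2167 [-0.07187664  0.87118945 -1.07067763] [ 0.25911301 -0.06713584  0.06489661]
tcp_pos: [0.4993, -0.1403, 0.0839]
14.9667 [ 0.41971978 -0.08803173 -1.56632589] [ 0.02613572  0.13913793 -0.00548071]
[237 205]
```

View pics/g5.png

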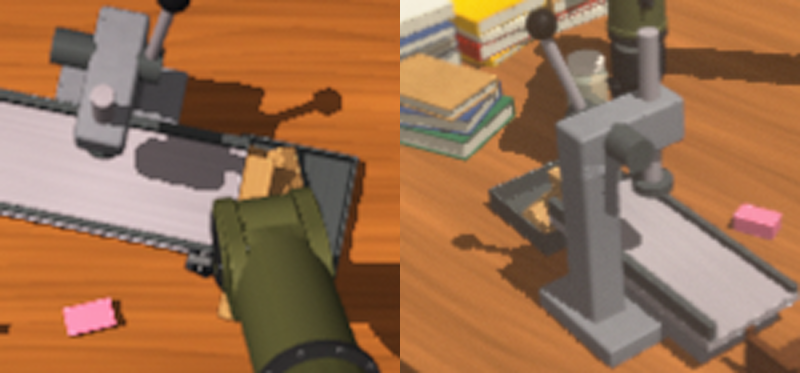

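The brush is past the edge. The brush and arm hide the tray, so I'll lift and retreat to look.

```bash

python3 -m inch '[[0,0,-0.03,0,0,0,0.01],[0,0,-0.065,0,0,0,0.01],[-0.03,0,-0.065,0,0,0,0.01],[-0.06,0,-0.065,0,0,0,0.01],[-0.08,0,-0.065,0,0,0,0.01],[-0.08,-0.03,-0.065,0,0,0,0.01],[-0.08,-0.06,-0.065,0,0,0,0.01],[-0.08,-0.095,-0.065,0,0,0,0.01],[-0.08,-0.13,-0.065,0,0,0,0.01],[-0.08,-0.165,-0.065,0,0,0,0.01],[-0.08,-0.2,-0.065,0,0,0,0.01],[-0.08,-0.2,-0.065,0,0,0,0.01]]'
python3 - <<'E'
from h import *
np.set_printoptions(precision=3,suppress=True)
T=B+R2@[0,-.235]
for n in("top","scene"):
    a=r.grab_frame(n)
    if n=="top": cv2.imwrite('pics/g6.png',cv2.resize(a[110:250,183:393],None,fx=3.5,fy=3.5,interpolation=cv2.INTER_CUBIC))
    for q in("block","corner","flat"):
        for x in r.mark_of(n,q)[:3]:
            w=c2w(n,x['position']); print(n,q,round(x['p'],2),'tray frame',(w[:2]-T)@R2,w[2])
d(.5677,.2653,.15,-12)
E
```

```text
time_s: 16.07
tcp_pos: [0.4644, 0.082, 0.1501]
tcp_rot: [[0.98, -0.198, 0.003], [-0.198, -0.98, 0.006], [0.002, -0.006, -1.0]]
contact_force: [-0.3, 0.5, -1.3]
grip_width: 0.289
top corner 0.55 tray frame [0.002 0.007] 0.039114037096454564
top flat 0.46 tray frame [0.045 0.051] 0.009872152258522171
scene block 0.53 tray frame [-0.178  0.216] 0.004181024481854506
scene block 0.3 tray frame [0.    0.005] 0.0028404196045432872
scene flat 0.71 tray frame [-0.027  0.249] 0.1608464711653732
scene flat 0.24 tray frame [-0.066  0.471] 0.06779635565874559
d [ 0.062 -0.211 -0.001] [ 0.001  0.    -0.002]
```

View pics/g6.png

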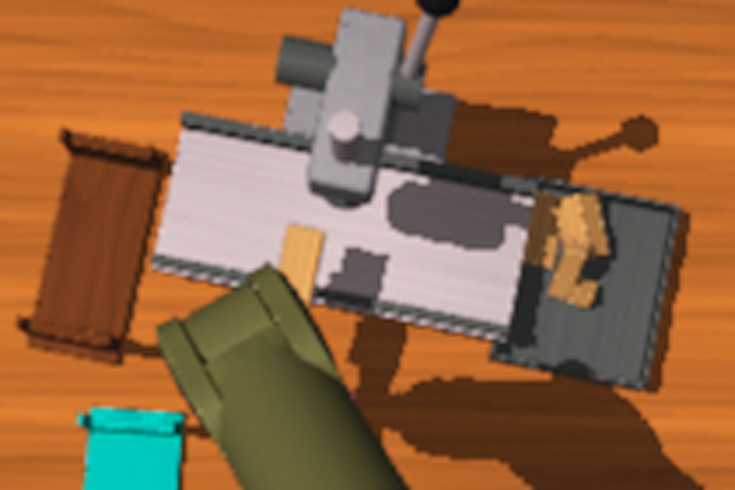

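All three pieces are in the tray: the flat at (545,225) in the shade, the block at about (585,220) and the corner at (570,280). The bed is empty. Now I'll return the brush.

```bash

python3 -m inch '[[0.015,-0.035,0,0,0,0,0.01],[0.03,-0.07,0,0,0,0,0.01],[0.04,-0.11,0,0,0,0,0.01],[0.05,-0.15,0,0,0,0,0.01],[0.06,-0.19,0,0,0,0,0.01],[0.065,-0.215,0,0,0,0,0.01],[0.065,-0.215,0,0,0,0,0.01],[0.065,-0.215,0,0,0,0,0.01],[0.065,-0.215,0,0,0,0,0.01]]'
python3 - <<'E'
from h import *
np.set_printoptions(precision=3,suppress=True)
d(.5694,.2721,.15,-12)
for n in("top","scene"):
    r.grab_frame(n)
    for q in("brush","brush_nose","bristle_root","rest","rest_seat"):
        print(n,q,[(c2w(n,x['position']),round(x['p'],2)) for x in r.mark_of(n,q)[:3] if c2w(n,x['position'])[0]>.5])
E
```

```text
time_s: 17.22
tcp_pos: [0.5713, 0.2681, 0.1486]
tcp_rot: [[0.978, -0.209, -0.001], [-0.209, -0.978, -0.002], [-0.001, 0.002, -1.0]]
contact_force: [0.3, -0.0, -3.0]
grip_width: 0.288
d [-0.003 -0.004 -0.001] [ 0.002  0.001 -0.001]
top brush [(array([0.62 , 0.254, 0.152]), 0.76), (array([0.632, 0.019, 0.064]), 0.15)]
top brush_nose [(array([0.72 , 0.238, 0.163]), 0.86)]
top bristle_root [(array([0.545, 0.513, 0.004]), 0.75), (array([0.656, 0.246, 0.149]), 0.61)]
top rest [(array([ 0.677,  0.252, -0.002]), 0.67)]
top rest_seat [(array([0.616, 0.263, 0.069]), 0.72)]
scene brush [(array([0.62 , 0.262, 0.152]), 0.92)]
scene brush_nose [(array([0.72 , 0.236, 0.163]), 0.6)]
scene bristle_root [(array([0.658, 0.251, 0.155]), 0.72)]
scene rest [(array([ 0.673,  0.259, -0.001]), 0.94), (array([0.63 , 0.025, 0.067]), 0.64)]
scene rest_seat [(array([0.617, 0.267, 0.068]), 0.96)]
```

```bash

python3 -m inch '[[-0.004,-0.0043,0,0,0,0,0.01],[-0.004,-0.0043,0.02,0,0,0,0.01],[-0.004,-0.0043,0.04,0,0,0,0.01],[-0.004,-0.0043,0.06,0,0,0,0.01],[-0.004,-0.0043,0.072,0,0,0,0.01],[-0.004,-0.0043,0.08,0,0,0,0.01],[-0.004,-0.0043,0.082,0,0,0,0.01],[-0.004,-0.0043,0.083,0,0,0,0.01],[-0.004,-0.0043,0.083,0,0,0,0.01]]'
python3 -m inch '[[0,0,0.0005,0,0,0,0.01],[0,0,0.001,0,0,0,0.01],[0,0,0.001,0,0,0,0.01]]'
```

```text
time_s: 18.57
tcp_pos: [0.5687, 0.2754, 0.0669]
tcp_rot: [[0.978, -0.208, 0.001], [-0.208, -0.978, 0.001], [0.001, -0.001, -1.0]]
contact_force: [-0.2, -1.5, -1.5]
grip_width: 0.292
time_s: 18.82
tcp_pos: [0.5687, 0.2751, 0.0658]
tcp_rot: [[0.978, -0.208, 0.001], [-0.208, -0.978, 0.0], [0.001, -0.001, -1.0]]
contact_force: [-0.0, -0.4, -1.7]
grip_width: 0.294
```

```bash

python3 -m inch '[[0,0,0.0005,0,0,0,0.01],[0,0,0.001,0,0,0,0.01],[0,0,0.001,0,0,0,0.01]]'|grep -E 'pos|force'
python3 -m inch '[[0,0,0.0005,0,0,0,0.01],[0,0,0.001,0,0,0,0.01],[0,0,0.001,0,0,0,0.01]]'|grep -E 'pos|force'
python3 -m inch '[[0,0,0.0005,0,0,0,0.01],[0,0,0.001,0,0,0,0.01],[0,0,0.001,0,0,0,0.01]]'|grep -E 'pos|force'
```

```text
tcp_pos: [0.5684, 0.2749, 0.0642]
contact_force: [0.4, -0.2, -1.6]
tcp_pos: [0.5684, 0.2749, 0.0632]
contact_force: [-0.7, 0.2, -0.8]
tcp_pos: [0.5685, 0.275, 0.063]
contact_force: [-2.5, -1.4, 4.3]
```

It's resting on the bars. Next: release, then lift straight up.

```bash

python3 -m inch '[[0,0,-0.0005,0,0,0,0.03],[0,0,-0.0005,0,0,0,0.04],[0,0,-0.0005,0,0,0,0.06],[0,0,-0.0005,0,0,0,0.0854],[0,0,-0.0005,0,0,0,0.0854],[0,0,-0.0005,0,0,0,0.0854],[0,0,-0.02,0,0,0,0.0854],[0,0,-0.05,0,0,0,0.0854],[0,0,-0.09,0,0,0,0.0854],[0,0,-0.12,0,0,0,0.0854],[-0.03,0,-0.16,0,0,0,0.0854],[-0.06,0,-0.18,0,0,0,0.0854]]'
python3 -m inch '[[-0.03,0.02,0,0,0,0,0.0854],[-0.06,0.03,0,0,0,0,0.0854],[-0.09,0.03,0,0,0,0,0.0854],[-0.1,0.03,0,0,0,0,0.0854],[-0.1,0.03,0,0,0,0,0.0854],[-0.1,0.03,0,0,0,0,0.0854]]'
python3 - <<'E'
from h import *
np.set_printoptions(precision=3,suppress=True)
T=B+R2@[0,-.235]
im=[]
for n in("top","scene"):
    a=r.grab_frame(n); im.append(a)
    for q in("brush","brush_nose","rest_seat","bristle_root"):
        print(n,q,[(c2w(n,x['position']),round(x['p'],2)) for x in r.mark_of(n,q)[:3] if c2w(n,x['position'])[0]>.57])
    for q in("block","corner","flat"):
        for x in r.mark_of(n,q)[:3]:
            w=c2w(n,x['position']); print(n,q,round(x['p'],2),'tray frame',(w[:2]-T)@R2,w[2])
    if n=="top":
        for m in r.cut_out(n,"brush")[:1]:
            v,u=np.nonzero(m['pixels']); print(cv2.minAreaRect((pix2w(n,np.c_[u,v],.085)[:,:2]*1000).astype(np.float32)))
p=w2pix('scene',[[.62,.05,.06]])[0].astype(int)
cv2.imwrite('pics/g7.png',np.vstack([cv2.resize(im[0][120:230,183:393],(560,293),interpolation=cv2.INTER_CUBIC),cv2.resize(im[1][p[1]-65:p[1]+65,p[0]-115:p[0]+115],(560,306),interpolation=cv2.INTER_CUBIC)]))
E
```

```text
time_s: 20.57
tcp_pos: [0.5135, 0.2862, 0.2428]
tcp_rot: [[0.977, -0.212, 0.003], [-0.212, -0.977, 0.001], [0.002, -0.002, -1.0]]
contact_force: [-0.1, 0.4, -0.2]
grip_width: 1.004
time_s: 21.07
tcp_pos: [0.4079, 0.2786, 0.2412]
tcp_rot: [[0.978, -0.207, 0.001], [-0.207, -0.978, 0.0], [0.001, -0.001, -1.0]]
contact_force: [1.1, 0.4, -0.0]
grip_width: 0.998
top brush [(array([0.619, 0.26 , 0.066]), 0.69)]
top brush_nose [(array([0.714, 0.248, 0.079]), 0.84)]
top rest_seat [(array([0.615, 0.263, 0.069]), 0.55)]
top bristle_root []
top block 0.65 tray frame [0.051 0.028] 0.039273001599640596
top block 0.48 tray frame [-0.177  0.215] 0.0001440089211600104
top corner 0.53 tray frame [ 0.046 -0.334] 0.0012508038853064965
top corner 0.49 tray frame [0.002 0.007] 0.03860458207537938
top flat 0.71 tray frame [0.048 0.052] 0.010339655529556832
top flat 0.22 tray frame [-0.178 -0.234] 0.003798080504079669
((616.2557983398438, 262.88421630859375), (31.317991256713867, 196.23863220214844), 78.5742416381836)
scene brush [(array([0.616, 0.27 , 0.067]), 0.65)]
scene brush_nose [(array([0.716, 0.245, 0.079]), 0.96)]
scene rest_seat [(array([0.616, 0.266, 0.069]), 0.94)]
scene bristle_root [(array([0.657, 0.251, 0.067]), 0.95)]
scene block 0.59 tray frame [0.049 0.023] 0.032788180816061524
scene block 0.54 tray frame [-0.179  0.218] 0.0025336584898867365
```

View pics/g7.png

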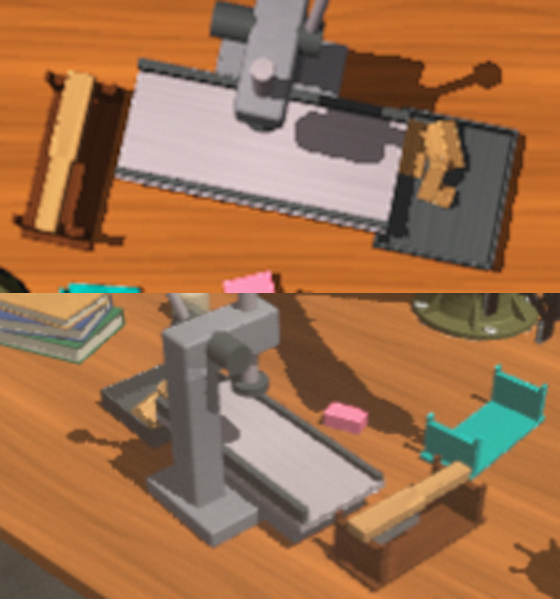

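The brush lies on the brown rest at (65,150), about 4 mm from the seat and at the rest's yaw. All three scraps are inside the tray at (435,160), with origins at or below 0.04 m, and the robot is clear of everything. Handing in.

```bash
python3 -c "
from h import *
s=r.read_state();print(s['time_s'],np.abs(s['joint_vel']).max());print(r.close_job())"
```

```text
21.9167 0.06224684490710099
the job is handed in; nothing more can be done
None
```

I took the brush from its brown rest, touched its bristles down on the bed at the end away from the tray, and swept all three scraps into the tray in one pass. The brush is back on its rest and I handed the job in at 21.9 s; no verdict was reported.

**Touch-down:** the bristles met the bed with about 8–10 N. The first contact might have been the head on the back rail, so I moved 10 mm toward the front and got contact at the same height. The sweep itself was done with about 2 N or less.

**Last checks:**
- **Bed:** it is empty in both camera views.
- **Scraps:** all three are inside the tray walls, with origins about 10 mm (flat), 33–39 mm (block) and 39 mm (corner) above its underside. The limit is 55 mm. Block and corner lie partly on one another or on the flat, so they sit higher than the tray floor.
- **Brush:** about 4 mm from the seat, level, at -11.4° against the rest's -12°, released with the gripper well clear.
- **Books, pot and jar:** I didn't re-measure them at the end. The arm did not work near them after the brush was picked up.

**Disagreements:** in the final scene view the networks found only the block, plus its pink look-alike, because the press column partly hides the tray. The positions for corner and flat therefore rest on the top view alone. The top view also gave a few false hits on the table.

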